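# Pry the snap cover off the sander's terminal box and stow it in the tilt-out bin

## Robot

A 6-joint arm with a two-finger parallel gripper is mounted at the origin on the work surface. World frame = base frame: x ahead of the robot, y to its left, z up, the work surface at z = 0. Lengths are in mm, angles in rad, forces in N, time in s.
With the tool pointing down it reaches from about 300 to 775 mm from the base axis. Payload 14.6 kg.
Tool frame: the origin (TCP) lies on the centre line of the jaws, within the pads' length; the fingertips stand 19 mm ahead of it and the grasp point (between the pads) is the TCP (bot.tip_reach is the distance from the TCP to the fingertips, in mm); z points along the fingers, y is the line along which they close (so a half turn about z gives the same grasp; the last joint's range is limited). The gripper opens to 85 mm and grips with 20 to 120 N. Pads are 22 mm wide; open, the fingers measure 114 mm over their backs; the gripper's body (76 mm by 85 mm) begins 54 mm behind the grasp point. The pads swing forward as they close: fully open they stand 13 mm farther back than shut.
Start: joints at [-1.258, 0.3, 1.521, -0, 1.321, -0.067], TCP at [203.897, -510.799, 250.281] pointing down, gripper open.
Joint ranges: [-3.03, 3.03], [-0.79, 2.21], [0.23, 2.52], [-1.04, 4.18], [0, 3.07], [-2.55, 2.55]. Speed limits (rad/s): [2.22, 2.22, 2.57, 3.14, 3.14, 3.14].

## Interface

Orientations are given as a unit quaternion [w, x, y, z].
In Python, from rig import bot gives the robot as it stands. Calls block until the motion is done:
- bot.move_to(position, orientation): joint-space move of the TCP to a pose.
- bot.servo_line(position, attitude=None, speed=150, until_force=None): straight line of the TCP; attitude=None keeps the orientation; speed is the mean speed in mm/s. With until_force (N) it stops when the force on the tool has changed by that much, and returns True; else False.
- bot.move_joints(angles): joint-space move.
- bot.move_gripper(opening, grip_force=None): finger opening in mm; grip_force is the grip in N (None keeps the last); returns when the fingers have stopped.
- bot.dwell(seconds).
- bot.ik(position, orientation): joint angles nearest the present ones, or None.
- bot.read_state(): the state.
- bot.read_camera(name): name is "scene" or "side" or "wrist"; returns a dict with "image" (480x640x3 uint8, blue, green, red), "depth" (480x640 float32, mm along the optical axis (not along the pixel's ray), 0 where there is no reading), "fovy" (degrees; the focal length in pixels is half the picture's height over the tangent of half this angle, whatever the lens; pixels are square), "cx", "cy" (the principal point, pixels), "eye" and "attitude" of the camera in the world; the wrist camera has in their place "mount" (4x4, takes a point from camera to tool coordinates, whose origin is the TCP and whose axes are the flange's). Camera axes: x right, y down, z forward; pixel columns grow to the right and rows downward; lengths in mm; the calibration is good to about 2 mm. A picture is of the moment at which its call begins: read the wrist's pose just before it.
A pose or a line that the arm cannot do raises bot.MotionError and nothing moves.
- bot.finish_job(): hands the job in; it is judged then, once.
The state is a dict: "clock": time; "joint_positions": joint angles; "qvel": joint speeds; "effort": joint torques, N m; "ee_pos": TCP position; "tool_rot": TCP orientation; "ft_force": force on the tool from outside, world axes, zero at the start; "moment": the same for the moment, N m; "grip_width": finger opening in mm; "grip_force": force on a finger pad.
Only numpy, scipy, OpenCV 4.12 (cv2) and the standard library are available. Lean on these libraries where they do the work, as an engineer would, in place of code of your own. Each camera call takes 0.05 s, during which the arm holds its last target. There are 200 camera calls.

## Task

Pick up the bamboo-handled pry blade from its wooden board, push its flat tip into the notch in the orange snap-fit cover of the grey terminal box and lever the notched edge of the cover up until the snaps let go. Then lay the pry blade back flat on its board, tilt the green parts bin most of the way forward out of its rack by its bar handle, and last lift the loosened cover off and put it inside the bin, leaving the bin tilted out. Do not shove or knock over the cup, the lidded pot, the sanding block or the bamboo ring.

Things in the scene. Friction and masses are not known exactly. Their poses are not given: they have to be found in the camera images.
- box: Grey terminal box, fixed, 100 (x) x 50 (y) x 75 mm high, with mounting ears 4 mm high out to y = 43 mm. Origin: centre of its underside; +x from its bare front end to its rear, z up. On its flat top the cover sits at the rear, around a hollow neck 48 x 42 x 10 mm with terminals in it; a bare flat shelf is left in front, from x = -50 to -9 mm.
- box_edge (a point): Middle of the top front edge of the terminal box's shelf (x = -50, z = 75 mm in the box's frame), 41 mm in front of the cover: the fulcrum for prying. Box's axes.
- cover: Loose orange snap-fit cover, an upside-down tray 58 (x) x 54 (y) x 14 mm high, walls 3 mm, 40 g. Origin: centre of its lower rim; -x towards the notch. Snapped on it lies at (20, 0, 75) mm in the box's frame, same axes. It overhangs the box by 2 mm each side (y), so it can be pinched by these sides from above. Spring catches 14 mm forward of its centre hold it with about 5 N each.
- cover_notch (a point): Middle of the upper edge of the notch, on the outside of the cover's front wall, 6 mm above its rim. The notch is 20 mm wide, 6 mm high, free for 25 mm inwards; a black mark on top lies above it. Lifting this edge some 8 mm (the cover tips about its rear rim) frees the catches; it then pops up and stays propped aslant, this edge 6 to 16 mm up, and lifts off lightly.
- board: Wooden tool board, fixed, 240 (x) x 120 (y) x 12 mm. Origin: centre of its underside.
- pry: Loose flat pry blade, 90 g: bamboo handle 100 mm long (x -50 to 50), 22 mm wide and high, and a straight stiff steel blade 85 mm long, 14 mm wide, 3 mm thick that goes on along +x at mid handle height. Origin: centre of the handle's underside; z up. It lies on the board.
- pry_tip (a point): End of the steel blade, at (135, 0, 11) mm in the pry blade's frame, on the middle of its thickness.
- rack: Plywood rack of the bin, fixed, 130 (x) x 160 (y) x 132 mm high, open at the front (-x); its roof begins 55 mm in front of its origin. Origin: centre of its underside.
- bin (a joint): Tilt of the green parts bin in rad: 0 shut, 0.9 fully tilted forward (-x of the rack); it pivots on its bottom front edge, is moderately stiff (about 4 N at the handle) and stays where it is left.
- bin_hinge (a point): Pivot of the bin, middle of its bottom front edge, at (-65, 0, 6) mm in the rack's frame; the axes turn with the bin: x into the bin, y along the pivot, z up the front wall. In these axes its inside spans x 5 to 91, y -66 to 66, z from 4 mm to the rim, 112 mm up at the front wall and 60 mm at the back wall.
- bin_handle (a point): Middle of the bin's bar handle: a round steel bar 10 mm thick, 90 mm long along y, its centre 35 mm in front of the bin's front wall and 18 mm higher than that wall's top edge, at (-35, 0, 130) mm in the bin's axes.
- cup: Bystander: open bamboo cup, 72 mm across, 90 mm high. Origin: centre of its underside.
- caddy: Bystander: lidded bamboo pot with a loop on top, 72 mm across, 119 mm high. Origin: centre of its underside.
- sanding_block: Bystander: wooden sanding block 85 x 45 x 28 mm. Origin: centre of its underside.
- offcut: Bystander: bamboo ring 68 mm across, 30 mm high. Origin: centre of its underside.
Mind the look-alikes: they are no part of the job. Several things have the shape of the cover; the one meant has the colours described above.

How it is judged (in metres and radians):
On the way, in this order (a step that is already met when the one before it is completed fails the run):
1. the pry blade is picked up off its board (height (world z) of pry above 0.04 m), for 0.1 s.
2. the notched edge of the cover is levered up by more than 6 mm, with the tip of the pry blade at the notch and the fingers off the cover (z of cover_notch in the frame of box above 0.087 m and distance between pry_tip and cover_notch below 0.035 m and contact force between the fingers and cover below 0.1 N), for 0.1 s.
3. the pry blade lies flat on its board again, let go (x of pry in the frame of board between -0.11 and 0.11 m and y of pry in the frame of board between -0.06 and 0.06 m and z of pry in the frame of board below 0.02 m and contact force between the fingers and pry below 0.1 N and linear speed of pry below 0.03 m/s and angle between pry's own z axis and vertical below 0.2 rad), for 0.2 s.
4. the bin is tilted forward by more than 0.65 rad (value of joint bin above 0.65 rad), for 0.2 s.
At the end, for the whole second after the job is handed in: The cover rests inside the bin (its origin within the bin's inner space and less than 95 mm up from its floor), the bin is still tilted forward by more than 0.6 rad, and the pry blade lies flat on its board (handle centre above the board, tilt under 0.2 rad), all released and at rest (all of step 3 and x of cover in the frame of bin_hinge between 0 and 0.096 m and y of cover in the frame of bin_hinge between -0.07 and 0.07 m and z of cover in the frame of bin_hinge between 0 and 0.095 m and linear speed of cover below 0.03 m/s and value of joint bin above 0.6 rad); the robot touches nothing.
It fails at once if the cup, lidded pot, sanding block or bamboo ring is pushed more than 40 mm or tipped more than 0.5 rad (distance of any of cup, caddy, sanding_block, offcut from where it was at the start of the episode above 0.04 m or angle between any of cup, caddy, sanding_block, offcut's own z axis and vertical above 0.5 rad).
It also fails if it takes over 72 s, if anything falls off the work surface, if the arm or the gripper's body presses on something with over 40 N, if the wrist force passes 120 N, or if a joint passes its speed limit or range.

## Working session

There is one attempt and no reset: what is moved stays moved. The work goes in short steps, each a Python script; the robot and the scene stay as the last script left them, time stands still between calls to the robot, and variables do not carry over. Pictures are saved under pics/ and viewed, at most 10 in all, crops included, and the job is handed in when it is done.

```bash
ls; mkdir -p pics; python3 - <<'E'
from rig import bot
import cv2,numpy as np,pickle
d={}
for n in("scene","side","wrist"):
    s=bot.read_state(); c=bot.read_camera(n); c['st']=s; d[n]=c
    cv2.imwrite(f"pics/{n}0.png",c['image'])
    print(n,{k:v for k,v in c.items() if k not in('image','depth','st')},(c['depth']>0).mean())
pickle.dump(d,open('cam0.pkl','wb'))
E
```

```text
pics
scene {'fovy': 57.339857726057524, 'cx': 322.8957598272706, 'cy': 238.0029432457819, 'eye': array([1007.52908009, -404.15762859,  771.69371079]), 'attitude': array([-0.3244231 ,  0.85763419,  0.37521802, -0.13573758])} 0.996123046875
side {'fovy': 55.53514889673578, 'cx': 325.9332436556936, 'cy': 230.15538995048362, 'eye': array([ 378.42166655, -711.5985026 ,  540.29170399]), 'attitude': array([-0.49871291,  0.85633515, -0.11559198,  0.0679267 ])} 0.995927734375
wrist {'fovy': 62.84204211696887, 'cx': 319.40324403684633, 'cy': 236.26292232868886, 'mount': array([[ 5.27896788e-04, -9.44987884e-01, -3.27104907e-01,
         8.46931230e+01],
       [ 9.99999694e-01,  6.87480024e-04, -3.72246531e-04,
        -9.15879956e-01],
       [ 5.76646550e-04, -3.27104610e-01,  9.44987958e-01,
        -1.22586643e+02],
       [ 0.00000000e+00,  0.00000000e+00,  0.00000000e+00,
         1.00000000e+00]])} 0.99609375
```

View pics/scene0.png

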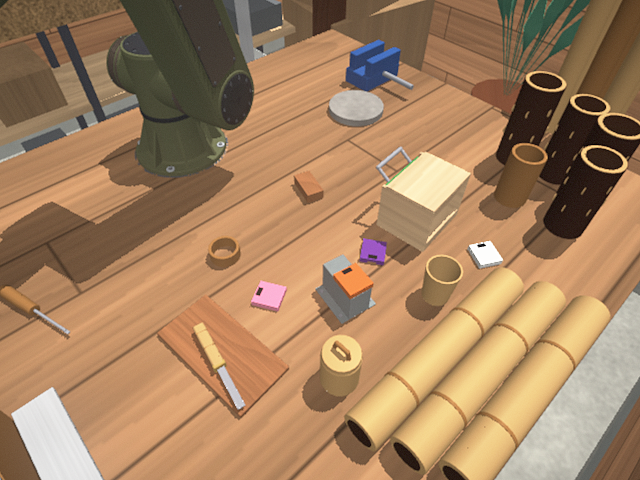

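View pics/side0.png

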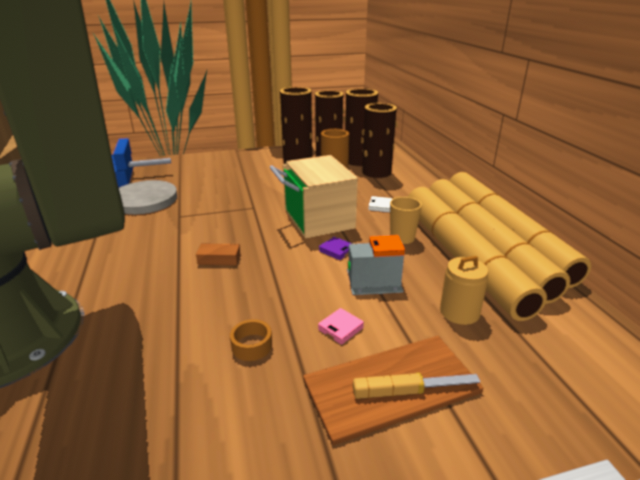

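The scene view shows the board near (225,355) with the pry handle at (207,348) and its tip at (240,408). The box is at (345,290) with the orange cover at (352,280), the rack at (425,195) with the bin handle at (395,160), the cup at (441,280), the pot at (341,365), the ring at (223,250) and the sanding block at (308,187). The side view agrees with this. Next I'll measure using depth and colour masks.

```bash
cat > h.py <<'E'
import numpy as np,cv2
from scipy.spatial.transform import Rotation as R
def rot(q): return R.from_quat([q[1],q[2],q[3],q[0]]).as_matrix()
def quat(M):
    q=R.from_matrix(M).as_quat(); return [float(v) for v in (q[3],q[0],q[1],q[2])]
def cloud(c,st=None):
    h,w=c['depth'].shape; f=h/2/np.tan(np.radians(c['fovy'])/2)
    u,v=np.meshgrid(np.arange(w),np.arange(h)); z=c['depth'].astype(float)
    P=np.stack([(u-c['cx'])/f*z,(v-c['cy'])/f*z,z],-1)
    if 'mount' in c:
        P=P@c['mount'][:3,:3].T+c['mount'][:3,3]
        W=P@rot(st['tool_rot']).T+np.array(st['ee_pos'])
    else: W=P@rot(c['attitude']).T+c['eye']
    W[c['depth']==0]=np.nan
    return W
def rect(pts):
    (cx,cy),(a,b),t=cv2.minAreaRect(pts[:,:2].astype(np.float32))
    if a<b: a,b,t=b,a,t+90
    return np.round([cx,cy,a,b],1),round((t+90)%180-90,1)
E
python3 - <<'E'
import pickle;from h import *
d=pickle.load(open('cam0.pkl','rb'))
for n in('scene','side'):
    c=d[n];W=cloud(c);hsv=cv2.cvtColor(c['image'],cv2.COLOR_BGR2HSV)
    H,S,V=[hsv[...,i].astype(int) for i in range(3)];Z=W[...,2]
    print(n)
    pts={'scene':[(100,260),(280,220),(400,330),(600,300),(440,120),(352,280),(425,180),(207,348),(180,330),(234,395),(441,262),(341,365),(335,275)],
     'side':[(200,300),(100,450),(380,320),(230,220),(386,245),(322,165),(390,387),(320,390),(450,382)]}[n]
    for u,v in pts: print((u,v),W[v,u].round(1),hsv[v,u])
    reach=(W[...,0]>100)&(W[...,0]<850)&(abs(W[...,1])<700)
    def rep(name,m):
        m=cv2.morphologyEx((m&reach).astype(np.uint8),cv2.MORPH_OPEN,np.ones((3,3)))
        k,l,s,ce=cv2.connectedComponentsWithStats(m)
        for i in range(1,k):
            if s[i,4]>60:
                p=W[l==i];p=p[~np.isnan(p[:,0])]
                print(name,s[i,4],ce[i].round(),rect(p),'z',np.percentile(p[:,2],[5,50,95]).round(1))
    rep('orange',(H<14)&(S>200)&(V>180)&(Z>70))
    rep('green',(H>45)&(H<75)&(S>150))
    rep('grey',(S<70)&(Z>60)&(Z<95))
    rep('steel',(S<80)&(Z>10)&(Z<60))
    rep('rackroof',(Z>126)&(Z<138))
    rep('bar',(S<70)&(Z>100)&(Z<160))
    rep('boardtop',(Z>8)&(Z<16))
    rep('handle',(Z>25)&(Z<38))
    rep('all>50',(Z>50))
E
```

```text
scene
(100, 260) [ 231.1 -347.9   -1.3] [ 13 111 113]
(280, 220) [404.3  26.6  -3.3] [ 14 123 183]
(400, 330) [ 7.99e+02  9.90e+00 -3.00e-01] [ 14 120 198]
(600, 300) [1037.6  376.8   -3.8] [ 13 120 172]
(440, 120) [407.9 658.4  -2.3] [ 14 119 199]
(352, 280) [690.5 -22.9  88.1] [ 12 174 248]
(425, 180) [630.  263.7 131.6] [ 23  56 253]
(207, 348) [ 593.6 -296.8   34.8] [ 20 113 244]
(180, 330) [ 510.9 -310.3    8.4] [ 12 142 198]
(234, 395) [ 693.3 -309.9   23. ] [140   4 204]
(441, 262) [774.  150.6  72.7] [ 16 119 156]
(341, 365) [ 802.3 -163.    98.7] [ 22 103 247]
(335, 275) [660.  -38.6  88. ] [ 12 180 253]
grey 333 [335. 266.] (array([638.3, -11.4,  50.9,  37.9]), 80.5) z [66.3 73.8 76. ]
grey 87 [359. 297.] (array([717.4, -29. ,  44.4,   5.5]), 75.1) z [60.7 67.7 74.7]
steel 160 [396.  79.] (array([209. , 679. , 125.2,  27.2]), -3.5) z [38.  44.6 49.3]
steel 1445 [355. 107.] (array([199.6, 496.6, 172.9, 168.3]), -13.4) z [15.5 21.2 24. ]
steel 72 [204. 162.] (array([111.7,   6.4,  43.5,  22.3]), -86.7) z [10.7 12.6 15.1]
steel 473 [485. 253.] (array([804.3, 292.2,  59.8,  54.
[... 5916 characters left out ...]
 126.] (array([181.1, -35.8, 172.3, 147.8]), -4.7) z [193.  364.9 499.6]
all>50 2004 [296. 120.] (array([659. , 650.1,  96. ,  95.5]), 3.5) z [ 61.3 153.2 231.4]
all>50 7338 [330. 156.] (array([705.2, 431.9, 566.5, 209.6]), 62.6) z [ 59.6 125.6 203.9]
all>50 365 [121. 156.] (array([140.9, 651.6,  96.9,  30.2]), 89.0) z [55.2 84.6 99.8]
all>50 787 [404. 210.] (array([793.2, 126.4,  71.5,  70. ]), -72.0) z [53.7 74.6 88.6]
all>50 1488 [377. 252.] (array([668.9, -17. , 100.3,  57.5]), -9.9) z [53.7 74.1 88.7]
all>50 1661 [465. 279.] (array([ 783.4, -152.1,   71.7,   64.5]), -35.0) z [ 55.   89.2 110.8]
all>50 841 [590. 473.] (array([ 683.6, -520.8,   74.7,   19.9]), -10.6) z [122.6 123.9 125.2]
```

```bash
python3 - <<'E'
import pickle;from h import *
from rig import bot
d=pickle.load(open('cam0.pkl','rb'))
for n in('scene','side'):
    c=d[n];W=cloud(c);hsv=cv2.cvtColor(c['image'],cv2.COLOR_BGR2HSV)
    near=np.hypot(W[...,0]-688,W[...,1]+20)<50
    p=W[near&(W[...,2]>84)]; print(n,'cover',rect(p),np.median(p[:,2]).round(1))
    m=near&(W[...,2]>84)&(hsv[...,2]<90); print('mark',m.sum(),W[m].mean(0).round(1),rect(W[m]))
    W0=W[(abs(W[...,0]-669)<70)&(abs(W[...,1]+17)<60)&(W[...,2]>70)&(W[...,2]<77)];print('shelf',rect(W0))
print(rot(bot.read_state()['tool_rot']).round(2),bot.tip_reach)
def T(yaw,pitch=0,flip=1):  # tool x along flip*heading; pitch>0 raises the heading end
    M=R.from_euler('z',yaw).as_matrix()@R.from_euler('y',-pitch).as_matrix()
    return M@np.array([[flip,0,0],[0,-flip,0],[0,0,-1.]])
y=np.radians(-10)
for f in(1,-1):
    print(f)
    for p,pi,yy in[((586,-292,33),0,y),((537,6,88),0,y),((540,6,65),.3,y),((530,258,140),0,np.radians(97)),((450,250,80),0,np.radians(97)),((689,-20,85),0,y),((530,250,110),-.6,np.radians(7)),((530,250,110),-.3,np.radians(7))]:
        q=bot.ik(list(map(float,p)),quat(T(yy,pi,f))); print(p,pi,None if q is None else np.round(q,2))
E
```

```text
scene cover (array([689.4, -19.9,  60.7,  55.1]), -8.9) 88.0
mark 26 [667.4 -14.3  88.5] (array([667.4, -14.7,  16.8,   6.9]), 79.9)
shelf (array([669. , -17.6, 101.1,  53.2]), -9.5)
side cover (array([688.8, -20.7,  58.1,  57.5]), -10.7) 87.9
mark 9 [669.3 -15.4  88.3] (array([669.7, -14.9,  14.2,   4.6]), 80.1)
shelf (array([668.7, -17.3,  99.7,  52.7]), -11.3)
[[ 0.93  0.37 -0.  ]
 [ 0.37 -0.93  0.  ]
 [ 0.   -0.   -1.  ]] 19.0
1
(586, -292, 33) 0 [-0.52  0.76  1.36 -0.    1.02  1.23]
(537, 6, 88) 0 [-0.06  0.46  1.71 -0.    0.97  1.69]
(540, 6, 65) 0.3 [-0.04  0.41  1.9  -0.08  0.54  1.77]
(530, 258, 140) 0 [ 0.39  0.49  1.52 -0.    1.13  0.27]
(450, 250, 80) 0 [ 0.44  0.44  1.78 -0.    0.93  0.31]
(689, -20, 85) 0 [-0.08  0.77  1.21 -0.    1.16  1.66]
(530, 250, 110) -0.6 [0.33 0.82 1.15 0.12 1.76 1.77]
(530, 250, 110) -0.3 [0.35 0.67 1.35 0.07 1.42 1.78]
-1
(586, -292, 33) 0 [-0.52  0.76  1.36 -0.    1.02 -1.91]
(537, 6, 88) 0 [-0.06  0.46  1.71 -0.    0.97 -1.45]
(540, 6, 65) 0.3 [-0.04  0.41  1.9  -0.08  0.54 -1.38]
(530, 258, 140) 0 None
(450, 250, 80) 0 None
(689, -20, 85) 0 [-0.08  0.77  1.21 -0.    1.16 -1.48]
(530, 250, 110) -0.6 [ 0.33  0.82  1.15  0.12  1.76 -1.37]
(530, 250, 110) -0.3 [ 0.35  0.67  1.35  0.07  1.42 -1.36]
```

```bash
cat >> h.py <<'E'
def T(yaw,pitch=0,flip=1):  # tool x along heading; pitch>0 raises the heading end
    M=R.from_euler('z',yaw).as_matrix()@R.from_euler('y',-pitch).as_matrix()
    return M@np.array([[flip,0,0],[0,-flip,0],[0,0,-1.]])
Y=np.radians(-10); BX=np.array([669.,-17.4,0])
def box(x,y,z): return (BX+R.from_euler('z',Y).as_matrix()@np.array([x,y,z])).tolist()
E
python3 - <<'E'
from h import *;from rig import bot;import pickle
q=quat(T(Y))
bot.move_to([586.4,-292,120],q)
print(bot.servo_line([586.4,-292,33.5],q,120,until_force=8))
w=bot.move_gripper(15,60); s=bot.read_state(); print(s['ee_pos'],s['grip_width'],s['grip_force'],s['ft_force'])
bot.servo_line([586.4,-292,180],q,150)
bot.move_to(box(-160,0,180),q)
bot.dwell(.2)
s=bot.read_state();print(s['clock'],s['ee_pos'],s['ft_force'])
for n in('scene','side'):
    c=bot.read_camera(n);cv2.imwrite(f'pics/{n}1.png',c['image']);pickle.dump(c,open(n+'1.pkl','wb'))
    W=cloud(c);hsv=cv2.cvtColor(c['image'],cv2.COLOR_BGR2HSV)
    L=(W-BX)@R.from_euler('z',Y).as_matrix()
    m=(L[...,0]>-105)&(L[...,0]<0)&(abs(L[...,1])<25)&(L[...,2]>130)&(L[...,2]<200)&(hsv[...,1]<90)
    p=L[m]; print(n,len(p))
    for a in range(-105,0,10):
        k=p[(p[:,0]>=a)&(p[:,0]<a+10)]
        if len(k)>3: print(a,np.median(k,0).round(1),k.max(0).round(1))
E
```

```text
False
[ 586.61169468 -292.09703647   33.90775131] 20.54255169032847 60.25368332862854 [-0.62464454  0.22339889  3.60002037]
5.8333 [511.69453936   9.5826676  179.81408404] [-0.08457527  0.00620521 -0.57304297]
scene 234
-105 [-99.8  -2.7 169.8] [-95.    4.9 172.9]
-95 [-90.8  -1.9 169.8] [-85.3   5.5 172. ]
-85 [-80.4  -2.5 169.6] [-75.2   4.5 171.8]
-75 [-70.7  -1.7 169.5] [-65.2   4.4 172.1]
-65 [-60.   -2.3 169.8] [-55.    5.4 173.1]
-55 [-50.1  -1.9 169.4] [-45.4   5.8 172.2]
-45 [-40.   -1.1 169.6] [-35.7   4.5 171.2]
-35 [-29.9  -2.2 169.6] [-25.5   5.  171.5]
side 209
-105 [-99.8  -3.2 169.4] [-95.2   4.4 170.7]
-95 [-89.7  -3.4 169.1] [-85.1   5.6 170.2]
-85 [-80.   -3.9 169.3] [-75.4   5.4 170.3]
-75 [-69.7  -4.8 169. ] [-65.1   4.2 170.6]
-65 [-59.8  -3.8 169. ] [-55.1   3.5 170. ]
-55 [-49.5  -4.  169.1] [-45.1   8.  170.6]
-45 [-40.2  -4.4 169.3] [-36.    6.6 170.6]
-35 [-30.9  -3.4 169. ] [-25.3   5.3 170.6]
```

```bash
python3 - <<'E'
from h import *;from rig import bot
q=quat(T(Y))
bot.servo_line(box(-151,2,100),q,150)
hit=bot.servo_line(box(-151,2,84),q,20,until_force=3)
s=bot.read_state();z=s['ee_pos'][2];print(hit,z,s['ft_force'])
bot.servo_line(box(-151,2,z+1.2),q,20)
hit=bot.servo_line(box(-128,2,z+1.2),q,30,until_force=6)
s=bot.read_state();print(hit,s['clock'],(np.array(s['ee_pos'])-BX)@R.from_euler('z',Y).as_matrix(),s['ft_force'],s['moment'])
c=bot.read_camera('side');cv2.imwrite('pics/side2.png',cv2.resize(c['image'][190:330,300:480],None,fx=4,fy=4))
E
```

```text
True 85.86061667843747 [-2.26979376  0.69785135  5.52146295]
False 8.45 [-127.84650762    2.00584503   87.15102941] [ 1.92273342 -0.04386565  0.75068637] [-0.07131757 -0.26594272  0.01958572]
```

View pics/side2.png

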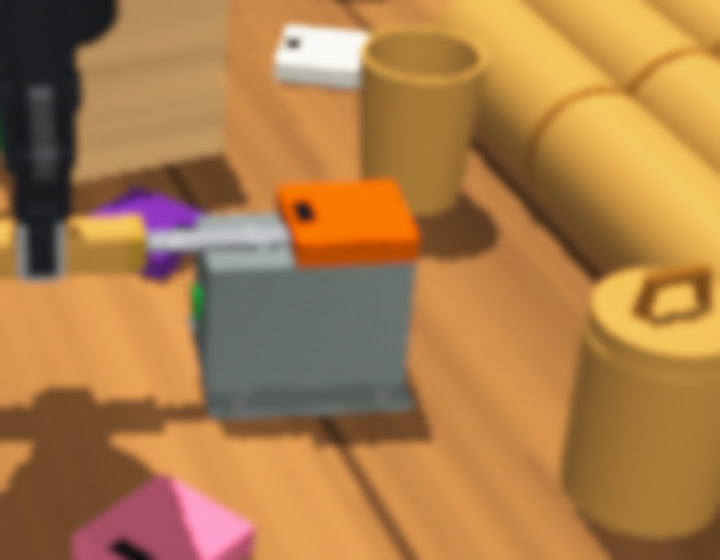

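The blade tip sits inside the notch under the black mark: blade end at crop (290,235), mark at (305,211). Now I'll lever about the shelf edge.

```bash
cat > lev.py <<'E'
from h import *;from rig import bot
RB=R.from_euler('z',Y).as_matrix()
def lev(a,v=(-78,12),F=(-50,75.2),sp=25):
    c,s_=np.cos(a),np.sin(a)
    bot.servo_line(box(F[0]+v[0]*c-v[1]*s_,2,F[1]+v[0]*s_+v[1]*c),quat(T(Y,a)),sp)
def look(tag):
    for n in('scene','side'):
        c=bot.read_camera(n);L=(cloud(c)-BX)@RB;hsv=cv2.cvtColor(c['image'],cv2.COLOR_BGR2HSV)
        m=(L[...,0]>-14)&(L[...,0]<60)&(abs(L[...,1])<30)&(L[...,2]>83)&(L[...,2]<125)&(hsv[...,1]>150)&(hsv[...,0]<16)
        p=L[m];A=np.c_[p[:,0],p[:,1],np.ones(len(p))];k=np.median(abs(p[:,2]-np.median(p[:,2])))
        up=p[:,2]>83; co=np.linalg.lstsq(A,p[:,2],rcond=None)[0]
        print(tag,n,len(p),'x',np.percentile(p[:,0],[1,99]).round(1),'y',np.percentile(p[:,1],[1,99]).round(1),'front top z',(co[2]-9*co[0]).round(1),'rear',(co[2]+49*co[0]).round(1),'yslope',co[1].round(3))
    cv2.imwrite(f'pics/side_{tag}.png',cv2.resize(c['image'][190:330,300:480],None,fx=4,fy=4))
E
python3 - <<'E'
from lev import *
look('a')
for a in(.08,.16,.22,.28,.33):
    lev(a);s=bot.read_state();print(a,s['clock'],np.round(s['ft_force'],1),np.round(s['moment'],2),round(s['grip_width'],2))
bot.dwell(.2);look('b')
E
```

```text
a scene 706 x [-7.9 49.2] y [-26.1  27.4] front top z 88.1 rear 87.7 yslope 0.003
a side 495 x [-8.9 48.1] y [-26.8  27. ] front top z 87.5 rear 87.7 yslope 0.019
0.08 9.0 [-1.   0.8  0.1] [ 0.05  0.18 -0.02] 20.41
0.16 9.4 [-0.6  0.4 -0. ] [0.05 0.2  0.05] 20.85
0.22 9.7417 [-0.2  0.3 -0.7] [-0.03  0.23 -0.01] 20.95
0.28 10.0833 [-0.2 -0.4 -1.1] [-0.    0.18  0.03] 20.42
0.33 10.3917 [-0.8 -0.4 -0.2] [ 0.06  0.22 -0.02] 20.85
b scene 754 x [-4.6 50. ] y [-26.4  27. ] front top z 103.1 rear 87.8 yslope 0.024
b side 548 x [-7.9 49.5] y [-27.1  27.3] front top z 99.9 rear 88.4 yslope 0.079
```

```bash
python3 - <<'E'
from lev import *
lev(.12,sp=40)
p=np.array(bot.read_state()['ee_pos'])
d=RB@np.array([-np.cos(.12),0,-np.sin(.12)])*50
print(bot.servo_line((p+d).tolist(),None,60,until_force=6))
bot.servo_line(box(-190,2,140),quat(T(Y)),150)
look('c')
q=quat(T(Y))
bot.move_to([586.6,-292.1,120],q)
print(bot.servo_line([586.6,-292.1,45],q,150,until_force=10))
print(bot.servo_line([586.6,-292.1,33.3],q,25,until_force=4))
s=bot.read_state();print(s['ee_pos'],s['ft_force'])
bot.move_gripper(50);bot.servo_line([586.6,-292.1,130],q,150)
s=bot.read_state();print(s['clock'])
c=bot.read_camera('side');W=cloud(c);Z=W[...,2]
m=(abs(W[...,0]-586)<60)&(abs(W[...,1]+292)<40)&(Z>25)&(Z<45);print(rect(W[m]),np.percentile(Z[m],[5,50,95]))
E
```

```text
False
c scene 763 x [-4.4 49.8] y [-26.3  27. ] front top z 102.9 rear 87.9 yslope 0.02
c side 560 x [-7.8 49.6] y [-27.1  27.6] front top z 99.3 rear 88.4 yslope 0.069
False
True
[ 586.55925487 -292.1077374    33.91045989] [-0.92970227  0.45347404  5.33814671]
16.5
(array([ 587.8, -293.5,  104. ,   24.1]), -9.9) [26.38695521 32.23386084 33.99417304]
```

View pics/side_c.png

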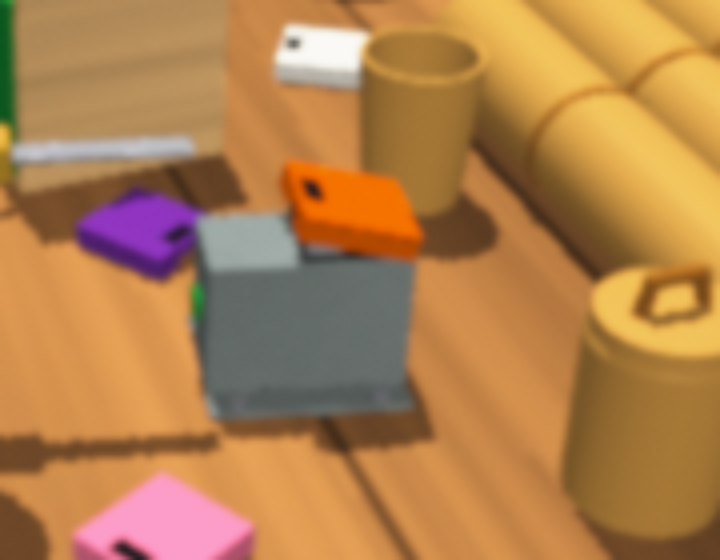

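The cover is propped aslant with its notched edge up: crop (290,175) at the front, (420,245) at the rear. The pry blade is back flat on the board. Next is the bin.

```bash
cat > bn.py <<'E'
from h import *;from rig import bot
YR=np.radians(7);HG=np.array([564.,262.5,6]);RR=R.from_euler('z',YR).as_matrix()
def bw(x,y,z,t):  # bin axes -> world
    return HG+RR@np.array([x*np.cos(t)-z*np.sin(t),y,x*np.sin(t)+z*np.cos(t)])
E
python3 - <<'E'
from bn import *
q=quat(T(np.radians(97)))
bar=lambda t,dz=5:(bw(-35,0,130,t)+[0,0,dz]).tolist()
print(bar(0),bar(.8))
bot.move_gripper(42)
bot.move_to(bar(0,90),q)
print(bot.servo_line(bar(0),q,120,until_force=8))
bot.move_gripper(5,40);s=bot.read_state();print(s['grip_width'],s['grip_force'],s['ft_force'])
for t in np.arange(.05,.83,.05):
    bot.servo_line(bar(t),q,60)
    if round(t*100)%20==0: s=bot.read_state();print(round(t,2),np.round(s['ft_force'],1),round(s['grip_width'],1),s['clock'])
bot.move_gripper(38);p=bar(.8);p[2]+=120
bot.servo_line(p,q,150)
bot.dwell(.1)
for n in('scene','side'):
    c=bot.read_camera(n);cv2.imwrite(f'pics/{n}3.png',c['image'])
    W=cloud(c);hsv=cv2.cvtColor(c['image'],cv2.COLOR_BGR2HSV)
    L=(W-HG)@RR
    m=(L[...,0]>-150)&(L[...,0]<-90)&(abs(L[...,1])<50)&(L[...,2]>50)&(L[...,2]<95)&(hsv[...,1]<80)
    print(n,m.sum(),np.median(L[m],0).round(1),rect(W[m]))
print(bot.read_state()['clock'],'expected bar',((bw(-35,0,130,.8)-HG)@RR).round(1))
E
```

```text
[529.2608846925538, 258.23457298081985, 140.99999999999997] [447.2358517292755, 248.16316532537743, 76.4644090336482]
False
8.050423590387094 39.133232831954956 [-1.60359947 -1.13855854  5.23155674]
0.2 [-2.1  2.   5. ] 8.3 21.1167
0.4 [ 0.   6.1 -2.1] 8.6 22.15
0.6 [ 1.2  6.5 -3.4] 8.5 23.1833
0.8 [ 2.1  7.5 -3.9] 8.0 24.2167
scene 154 [-115.6   -1.2   65.4] (array([457.4, 249. ,  97.8,  31.6]), -82.4)
side 152 [-115.1  -10.    65.2] (array([458.1, 249.8,  98.6,  33.2]), -83.0)
25.7583 expected bar [-117.6   -0.    65.5]
```

View pics/scene3.png

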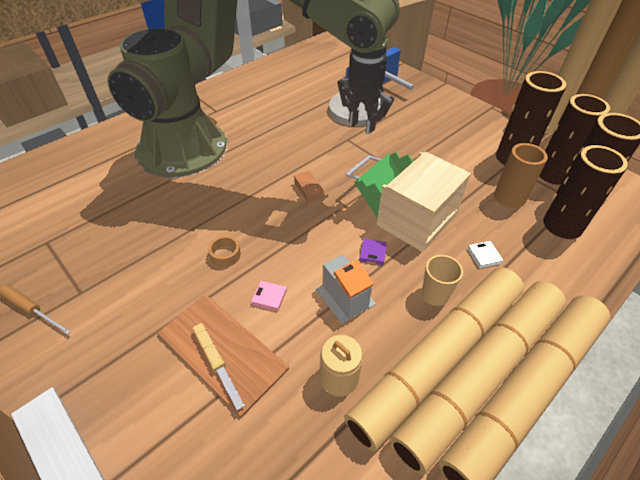

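The bin is tilted about 0.8 rad: the bar measures (-115.5, 65) against an expected (-117.6, 65.5). The bystanders are in place, the pry is on the board at (218,365), and the cover is propped at (352,280). Now I'll grasp the cover.

```bash
python3 - <<'E'
from bn import *
a=.21;qg=quat(T(Y,-a))
g=np.array(box(24,0.2,96)); up=-T(Y,-a)[:,2]
qd=quat(T(YR,.65)); dn=T(YR,.65)[:,2]
D=bw(44,0,62,.8)
for n,p,q in(('g',g,qg),('gu',g+80*up,qg),('lift',g+[0,0,120],quat(T(Y))),('D',D,qd),('Du',D-110*dn,qd)):
    r=bot.ik(p.tolist(),q);print(n,p.round(),None if r is None else np.round(r,2))
bot.move_gripper(80)
bot.move_to((g+80*up).tolist(),qg)
print(bot.servo_line(g.tolist(),qg,80,until_force=6))
bot.move_gripper(45,25);s=bot.read_state();print(s['ee_pos'],s['grip_width'],s['grip_force'],s['ft_force'])
bot.servo_line((g+[0,0,120]).tolist(),qg,80)
bot.dwell(.1);s=bot.read_state();print(s['clock'],s['grip_width'],s['grip_force'])
c=bot.read_camera('side');cv2.imwrite('pics/side4.png',c['image'][60:400,240:560])
E
```

```text
g [693. -21.  96.] [-0.09  0.87  1.01  0.02  1.47  1.65]
gu [709. -24. 174.] [-0.09  0.85  0.87  0.02  1.63  1.65]
lift [693. -21. 216.] [-0.08  0.65  1.09 -0.    1.4   1.66]
D [550. 261.  81.] None
Du [484. 253. 168.] [ 0.51  0.18  2.   -0.6   0.41  2.45]
False
[693.18046406 -20.85813198  96.76194891] 53.391747427109664 26.587923020124435 [2.95586817 5.20318079 3.25714542]
30.9 53.180597251836765 26.769123002886772
```

View pics/side4.png

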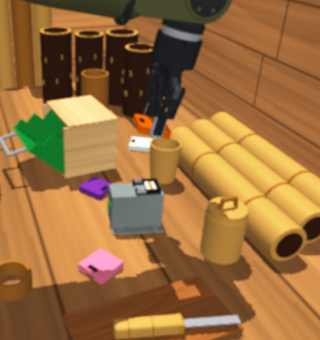

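The cover is held in the fingers at crop (155,125), and the box shows its bare neck. The planned drop pose is out of reach, so I'll look for another.

```bash
python3 - <<'E'
from bn import *
for f in(1,-1):
  for p in(.1,.25,.4,.5,.6):
    q=quat(T(YR,p,f));dn=T(YR,p,f)[:,2];D=bw(44,0,62,.8)
    print(f,p,[None if r is None else np.round(r,2).tolist() for r in (bot.ik((D-k*dn).tolist(),q) for k in(0,50,110))])
E
```

```text
1 0.1 [[0.39, 0.57, 1.56, -0.03, 0.91, 1.86], [0.39, 0.49, 1.55, -0.03, 1.0, 1.86], [0.4, 0.41, 1.51, -0.03, 1.12, 1.86]]
1 0.25 [[0.41, 0.52, 1.66, -0.11, 0.72, 1.93], [0.41, 0.43, 1.67, -0.1, 0.81, 1.92], [0.42, 0.33, 1.66, -0.09, 0.92, 1.92]]
1 0.4 [[0.43, 0.48, 1.75, -0.23, 0.54, 2.05], [0.44, 0.38, 1.78, -0.21, 0.62, 2.04], [0.45, 0.25, 1.79, -0.19, 0.72, 2.02]]
1 0.5 [[0.44, 0.47, 1.81, -0.38, 0.41, 2.2], [0.45, 0.35, 1.85, -0.34, 0.49, 2.17], [0.47, 0.22, 1.88, -0.3, 0.59, 2.13]]
1 0.6 [[0.45, 0.46, 1.86, -0.65, 0.31, 2.47], [0.47, 0.34, 1.91, -0.56, 0.37, 2.39], [0.5, 0.19, 1.96, -0.48, 0.47, 2.31]]
-1 0.1 [[0.39, 0.57, 1.56, -0.03, 0.91, -1.28], [0.39, 0.49, 1.55, -0.03, 1.0, -1.28], [0.4, 0.41, 1.51, -0.03, 1.12, -1.28]]
-1 0.25 [[0.41, 0.52, 1.66, -0.11, 0.72, -1.21], [0.41, 0.43, 1.67, -0.1, 0.81, -1.22], [0.42, 0.33, 1.66, -0.09, 0.92, -1.22]]
-1 0.4 [[0.43, 0.48, 1.75, -0.23, 0.54, -1.09], [0.44, 0.38, 1.78, -0.21, 0.62, -1.11], [0.45, 0.25, 1.79, -0.19, 0.72, -1.12]]
-1 0.5 [[0.44, 0.47, 1.81, -0.38, 0.41, -0.94], [0.45, 0.35, 1.85, -0.34, 0.49, -0.98], [0.47, 0.22, 1.88, -0.3, 0.59, -1.01]]
-1 0.6 [[0.45, 0.46, 1.86, -0.65, 0.31, -0.67], [0.47, 0.34, 1.91, -0.56, 0.37, -0.75], [0.5, 0.19, 1.96, -0.48, 0.47, -0.83]]
```

```bash
python3 - <<'E'
from bn import *
M=T(YR,.5);q=quat(M);dn=M[:,2];D=bw(41,0,68,.8)
s=bot.read_state();p=np.array(s['ee_pos'])
bot.move_to([620,100,230],quat(T(YR,.1)))
bot.move_to((D-110*dn).tolist(),q)
print(bot.servo_line(D.tolist(),q,70,until_force=6))
s=bot.read_state();print(s['ee_pos'],D,s['ft_force'],s['grip_width'])
bot.move_gripper(72)
bot.servo_line((D-120*dn).tolist(),q,120)
bot.move_to([420,0,330],quat(T(YR)))
bot.dwell(.3);print(bot.read_state()['clock'])
c=bot.read_camera('scene');cv2.imwrite('pics/scene5.png',cv2.resize(c['image'][120:300,320:520],None,fx=3,fy=3))
for n in('scene','side'):
    c=bot.read_camera(n);W=cloud(c);L=(W-HG)@RR;t=.8;hsv=cv2.cvtColor(c['image'],cv2.COLOR_BGR2HSV)
    B=np.stack([L[...,0]*np.cos(t)+L[...,2]*np.sin(t),L[...,1],-L[...,0]*np.sin(t)+L[...,2]*np.cos(t)],-1)
    m=(hsv[...,1]>150)&(hsv[...,0]<16)&(hsv[...,0]>5)&(B[...,0]>0)&(B[...,0]<100)&(abs(B[...,1])<75)&(B[...,2]>0)&(B[...,2]<120)
    print(n,m.sum(),np.median(B[m],0).round() if m.any() else '')
    m=(L[...,0]>-150)&(L[...,0]<-90)&(abs(L[...,1])<50)&(L[...,2]>50)&(L[...,2]<95)&(hsv[...,1]<80)
    print('bar',np.median(L[m],0).round(1))
E
```

```text
False
[543.96241626 260.10322022  83.14377826] [543.93544223 260.03638208  82.78765596] [-0.6958682  -0.72038169  0.12568388] 53.145325675482745
37.0583
scene 20 [17. 10. 61.]
bar [-115.7   -2.9   65.4]
side 13 [20. 17. 54.]
bar [-115.6  -11.4   65.3]
```

View pics/scene5.png

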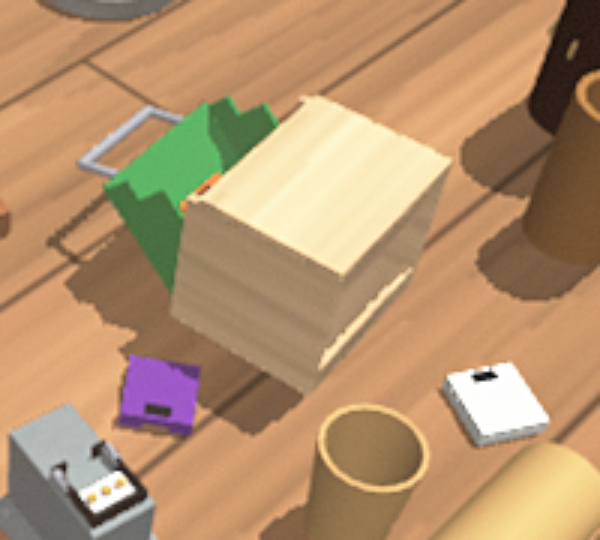

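An orange edge with its mark shows inside the bin at crop (207,185), so the cover seems to lean on the front wall. I'll confirm with the wrist camera before handing in.

```bash
python3 - <<'E'
from bn import *
M=T(YR,.0);bot.move_to([455,262,330],quat(M));bot.dwell(.2)
s=bot.read_state();c=bot.read_camera('wrist');W=cloud(c,s);cv2.imwrite('pics/w6.png',c['image'])
L=(W-HG)@RR;t=.8;hsv=cv2.cvtColor(c['image'],cv2.COLOR_BGR2HSV)
B=np.stack([L[...,0]*np.cos(t)+L[...,2]*np.sin(t),L[...,1],-L[...,0]*np.sin(t)+L[...,2]*np.cos(t)],-1)
m=(hsv[...,1]>150)&(hsv[...,0]<16)&(hsv[...,0]>5)&(abs(B[...,1])<75)&(B[...,0]>-5)&(B[...,0]<100)
print(s['clock'],m.sum(),np.percentile(B[m],[2,50,98],axis=0).round(1) if m.any() else '')
E
```

```text
38.4417 3200 [[ 10.5 -23.5   9. ]
 [ 26.    1.7  35.6]
 [ 35.4  27.5  61.7]]
```

View pics/w6.png

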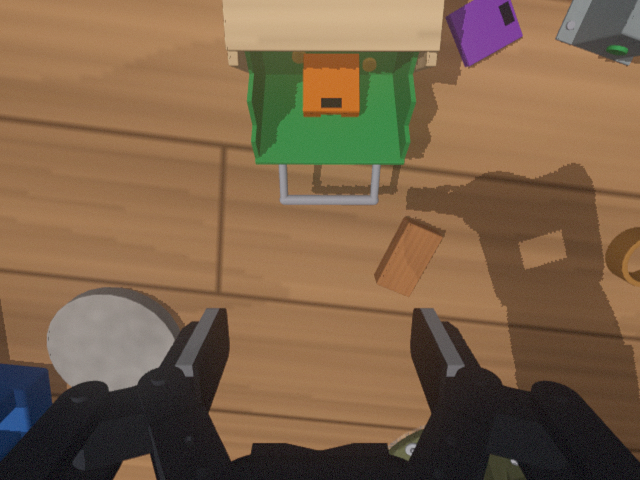

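The cover lies inside the bin at (331,85). Its measured span in bin axes is x 10–35, y ±26 and z 9–62, so its origin is well within limits. Handing in.

```bash
python3 -c "
from rig import bot
print(bot.finish_job())"
```

```text
the job is handed in; nothing more can be done
None
```

I handed the job in at about 38 s of the 72 s; no verdict was returned. My last camera checks showed the cover pried off and lying inside the bin, the bin still tilted about 0.8 rad, the pry blade flat on its board, and the bystanders apparently unmoved.

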